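# Wind up the casting clamp with its loose crank

### The job

Turn the round aluminium dust cover by its black grip until its opening lies squarely over the drive well, then lift the crank out of its wooden rest and seat it fully down on the hex hidden in the well, feeling for the angle at which it drops home. Wind the crank clockwise (seen from above) until the sliding brass bar comes up tight against the black cast plate. Leave the crank standing seated in the well, do not push the brass bar itself, and leave the cup, the drilled block, the wooden block and the turned hub where they are.

Things in the scene. Friction and masses are not known exactly. Their poses are not given: they have to be found in the camera images.
- clamp: Fixed casting clamp: grey drive housing 150 x 150 mm, 70 mm high; origin under its centre on the table, z up. Beyond it in +x a glass board with a black cast plate (170 x 200 mm, its top 32 mm above the table) between fixed metal side bars up to 52 mm high. A sliding brass bar stands between housing and plate
- well (a point): centre of the mouth of the round drive well in the housing's top face, 38 mm from the housing's centre towards the clamp's -x, 70 mm above the table; the well is 44 mm across and 50 mm deep
- well_floor (a point): centre of the well's floor, 20 mm above the table. On it stands a hidden steel hex, 26 mm across flats, up to 48 mm above the table, top 7 mm tapered and ending in a round washer. The angle of its corners follows from nothing listed: find it by touch. It resists turning with 0.22 Nm, so light rubbing does not turn it
- cover (a joint): angle (rad) of the dust cover, an aluminium disc 6 mm thick, 136 mm across, on top of the housing (its top 76 mm above the table), turning about the housing's vertical centre axis; 0 = opening exactly over the well, positive = anticlockwise seen from above; friction 0.08 Nm, range -0.6 to 1.7, no stop or detent at 0
- cover_grip (a point): on the cover's axis, 91 mm above the table, in the upper half of its black grip: an upright bar 14 mm thick, 50 mm long, from 76 to 102 mm above the table. Frame axes turn with the cover: the 14 mm thickness is along x, the length along y; -x points at the opening
- cover_opening (a point): centre of the cover's only opening, at its top face: a round hole 48 mm across, 38 mm from the cover's axis
- crank: Loose steel crank, about 0.45 kg, 164 mm high, standing upright in its rest. Origin: centre of its lower end; z up along its axis, x towards the side where its arm points. A 22 mm round shaft joins the socket below to the arm and square grip above. Arm: 16 mm wide, between 102 and 114 mm height, from 18 mm behind the axis to 102 mm in +x
- crank_socket (a point): centre of the crank's lower end (same as its origin): hex socket 40 mm across outside, 48 mm high, hex hole 27.6 mm across flats, 40 mm deep, corners facing +x and -x. It fits the hex at any of six angles, with about 7 degrees of free turn either way. At a wrong angle it rests on the hex about 42 mm above the table; seated, it stands on the well floor at 20 mm
- crank_grip (a point): on the crank's axis, 138 mm above its lower end: square grip 24 x 24 mm (sides along crank x and y), free above the arm from 114 to 152 mm
- crank_handle (a point): middle of the crank's upright black handle, 90 mm out along its arm, 22 mm thick, from 114 to 164 mm above the lower end; does not spin on the arm
- rest: fixed wooden block 90 x 90 mm, 50 mm high, with a 46 mm round hole, 40 mm deep, in which the crank's socket stands loosely; origin under its centre
- spindle (a joint): how far the hex drive has been wound, rad: grows clockwise seen from above, starts between 0 and 0.5, stops hard at 2.0 when the brass bar meets the plate (10 mm of bar travel per rad). Tells nothing about the angle at which the hex's corners stand
- bar_face (a point): middle of the sliding brass bar's face that meets the plate
- plate_edge (a point): middle of the black plate's edge that the bar must reach
- cup: clear plastic cup, 110 mm high, 82 mm across, origin under its centre; loose bystander
- hub: stepped dark steel turned hub, 64 mm across, 40 mm high, lying loose on the black plate; origin under its centre; loose bystander
- drilled: dark steel block 50 x 120 x 45 mm with two drilled holes, origin under its centre; loose bystander
- woodblock: wooden block 120 x 80 x 60 mm, origin under its centre; loose bystander
- bar: the sliding brass bar, carried by the clamp; its origin is the clamp's origin shifted by its travel (0 to 20 mm) along the clamp's x
Things that resemble listed ones, but are neither listed nor needed, are in the scene too. There is more than one size of the crank; the one meant has the size given above.

How it is judged:
By the outcome, as a careful person would: the job done as asked, in the order asked, and still so for the second after the job is handed in, with the robot touching nothing.
It also fails if it takes over 72 s, if anything falls off the work surface, if the arm or the gripper's body presses on something with over 40 N, if the wrist force passes 120 N, or if a joint passes its speed limit or range.

### The arm

A 6-joint arm with a two-finger parallel gripper is mounted at the origin on the work surface. World frame = base frame: x ahead of the robot, y to its left, z up, the work surface at z = 0. Lengths are in mm, angles in rad, forces in N, time in s.
With the tool pointing down it reaches from about 350 to 850 mm from the base axis. Payload 8.1 kg.
Tool frame: the origin (TCP) lies midway between the tips of the shut fingers; the grasp point (between the pads) lies 19 mm behind it; z points along the fingers, y is the direction in which the jaws open and shut (so a half turn about z gives the same grasp; the last joint's range is limited). The gripper opens to 85 mm and grips with 20 to 120 N. Pads are 22 mm wide; open, the fingers measure 114 mm over their backs; the gripper's body (76 mm by 85 mm) begins 54 mm behind the grasp point. The pads swing forward as they close: fully open they stand 13 mm farther back than shut.
Start: joints at [-1.342, 0.13, 1.488, -0, 1.523, -0.085], TCP at [185.225, -570.699, 231.292] pointing down, gripper open.
Joint ranges: [-2.96, 2.96], [-0.89, 2.26], [0.02, 2.5], [-1.34, 4.48], [0, 2.73], [-2.66, 2.66]. Speed limits (rad/s): [2.39, 2.39, 2.79, 3.14, 3.14, 3.14].

### API

Orientations are given as a unit quaternion [w, x, y, z].
In Python, from plant import robot gives the robot as it stands.
- The arm moves only by the tool play_rows, never from a script. Its argument "steps" is a list of rows, each an object of numbers: "x", "y", "z": the shift along the tool's x, y, z in cm; "rx", "ry", "rz": the turn, a rotation vector about the tool's x, y, z in rad; "jaw": the finger opening in cm, from 0 to 8.54. In form: [{"x": .., "y": .., "z": .., "rx": .., "ry": .., "rz": .., "jaw": ..}, ...]. A call has 1 to 5 rows; each row shifts and turns the commanded pose from where the row before left it, along the tool's axes as they then stand; what a row does not reach is not made up. A row lasts 1/8 s, in which the tool goes at most 62.5 mm and 10.7 degrees, less where a joint would pass 70% of its speed; a pose out of reach is approached as far as the arm can. A call is refused whole if a number of a shift passes 6.25 or a number of a turn 0.188, either way. A call with a gripper value outside its range is refused whole. The fingers move at their own pace and stop on an object; the grip force is fixed at half the most. Time passes only in rows, so rows that do not move let the fingers close. It gives the time, the measured TCP pose, the force and the opening at its end, in the units of the state.
- robot.state(): the state, without advancing time (a new reading comes with each control period).
- robot.snapshot(name): name is "scene" or "top"; returns (picture, depth): 384x512x3 uint8, red, green, blue; 384x512 float32, mm along the optical axis (not along the pixel's ray), 0 where there is no reading.
- robot.camera_params(name): a dict with "fx", "fy", "cx", "cy" (pixels), "k1" (the pictures are not rectified: a ray, as slopes to the right and down, at radius r is drawn at 1 + k1 r^2 times it, then the intrinsics apply), "T" (4x4, takes a point from camera to world coordinates). Camera axes: x right, y down, z forward; pixel columns grow to the right and rows downward; lengths in mm; the calibration is good to about 2 mm. A picture is of the moment at which its call begins. camera_params takes no time and is no camera call.
- robot.sign_off(): hands the job in, once; it reports no verdict.
The state is a dict: "clock": time; "q": joint angles; "qd": joint speeds; "effort": joint torques, N m; "eef_pos": TCP position; "ee_rot": TCP orientation; "wrist_force": force on the tool from outside, world axes, zero at the start; "torque": the same for the moment, N m; "opening": finger opening in mm.
Only numpy, scipy, OpenCV 4.12 (cv2) and the standard library are available. Lean on these libraries where they do the work, as an engineer would, in place of code of your own. Each camera call takes 0.05 s, during which the arm holds its last target. There are 200 camera calls.

## Working session

There is one attempt and no reset: what is moved stays moved. The work goes in short steps, Python scripts to look and compute and a tool call to move; the robot and the scene stay as the last step left them, time stands still between calls to the robot, and variables do not carry over. Pictures are saved under pics/ and viewed, on a budget of 10 in all, crops included, one or two more only if the job needs it, and the job is handed in when it is done.

Besides the shell and the picture viewer there is one more tool, called after ">>>" as a command line: name --argument value ..., lists and objects as JSON in quotes. play_rows: Moves the arm, as the interface text tells. Its arguments: {"type":"object","properties":{"steps":{"type":"array","items":{"type":"object","properties":{"x":{"type":"number"},"y":{"type":"number"},"z":{"type":"number"},"rx":{"type":"number"},"ry":{"type":"number"},"rz":{"type":"number"},"jaw":{"type":"number"}}}}},"required":["steps"]}

```bash
mkdir -p pics; ls; cat > h.py <<'E'
import numpy as np, cv2
from plant import robot
def shot(n):
    im,d=robot.snapshot(n); return im,d,robot.camera_params(n)
def ray(c,u,v):
    K=np.array([[c['fx'],0,c['cx']],[0,c['fy'],c['cy']],[0,0,1.]])
    # iterate inverse distortion
    xd=np.array([(u-c['cx'])/c['fx'],(v-c['cy'])/c['fy']]); x=xd.copy()
    for _ in range(20): x=xd/(1+c['k1']*(x@x))
    T=np.array(c['T']); d=T[:3,:3]@np.array([x[0],x[1],1]); return T[:3,3],d
def onz(c,u,v,z):
    o,d=ray(c,u,v); return o+d*(z-o[2])/d[2]
def bydepth(c,u,v,D):
    o,d=ray(c,u,v); return o+d*D
def proj(c,p):
    T=np.array(c['T']); q=T[:3,:3].T@(np.array(p)-T[:3,3]); x=q[:2]/q[2]; x=x*(1+c['k1']*(x@x))
    return c['fx']*x[0]+c['cx'],c['fy']*x[1]+c['cy']
E
python3 - <<'E'
from h import *
import pickle
S={}
for n in('scene','top'):
    im,d,c=shot(n); S[n]=(im,d,c); print(n,{k:np.round(v,3).tolist() for k,v in c.items()})
    cv2.imwrite(f'pics/{n}0.png',cv2.resize(im[:,:,::-1],(800,600),interpolation=cv2.INTER_CUBIC))
pickle.dump(S,open('s0.pkl','wb'))
s=robot.state(); print(s)
E
```

```text
pics
scene {'fx': 458.345, 'fy': 458.345, 'cx': 257.099, 'cy': 194.451, 'k1': -0.025, 'T': [[0.196, 0.795, -0.574, 1300.83], [0.98, -0.153, 0.124, -69.983], [0.011, -0.587, -0.809, 1206.127], [0.0, 0.0, 0.0, 1.0]]}
top {'fx': 489.188, 'fy': 489.188, 'cx': 253.623, 'cy': 189.252, 'k1': -0.04, 'T': [[-0.027, -0.984, 0.179, 274.191], [-1.0, 0.023, -0.019, 117.476], [0.015, -0.179, -0.984, 1626.384], [0.0, 0.0, 0.0, 1.0]]}
{'clock': 0.1, 'q': array([-1.34241248e+00,  1.31080058e-01,  1.48916186e+00,  8.80947715e-06,
        1.52302887e+00, -8.53699887e-02]), 'qd': array([ 0.00108927, -0.00313852, -0.00063814, -0.00144205,  0.00060844,
       -0.00139591]), 'effort': array([ 1.02469716e-03, -5.70956290e+01, -5.01939046e+01, -2.41291227e-04,
        8.26179225e-03, -2.66810889e-05]), 'eef_pos': array([ 185.10681724, -570.20746724,  230.35736092]), 'ee_rot': array([-8.37239085e-04,  9.87719717e-01,  1.56233978e-01, -5.55598388e-05]), 'wrist_force': array([ 0.25900719, -0.65192348,  0.55173751]), 'torque': array([ 0.00798831, -0.01169701, -0.05887374]), 'opening': 85.32774455265127}
```

View pics/scene0.png

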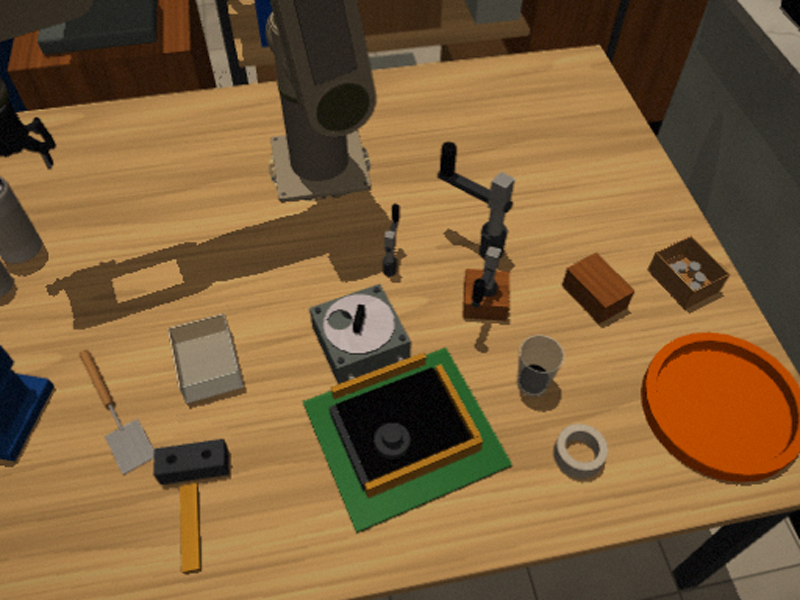

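View pics/top0.png

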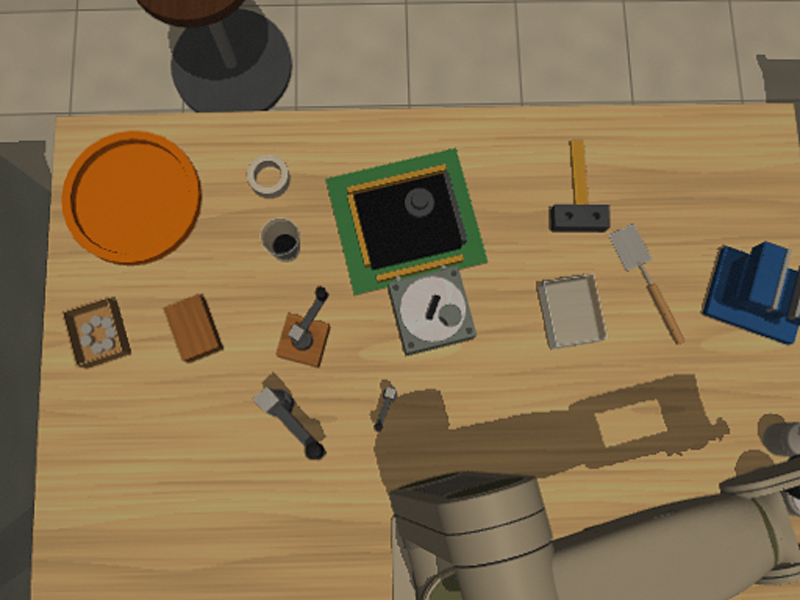

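The pictures show three cranks. In the top picture they are at (285,420), which is large and free, (385,408), which is small and free, and (305,335), which is mid-size and standing in the wooden rest. The one in the rest fits the text. The housing with the white cover is at (432,310), and the cover's opening is at about (451,316). I'll confirm this with an enlarged crop and point clouds.

```bash
cat >> h.py <<'E'
def cloud(im,d,c):
    v,u=np.mgrid[0:384,0:512]; xd=np.stack([(u-c['cx'])/c['fx'],(v-c['cy'])/c['fy']],-1); x=xd.copy()
    for _ in range(15): x=xd/(1+c['k1']*(x**2).sum(-1,keepdims=True))
    T=np.array(c['T']); P=np.concatenate([x,np.ones(x.shape[:2]+(1,))],-1)*d[...,None]
    return P@T[:3,:3].T+T[:3,3]
E
python3 - <<'E'
from h import *
import pickle
S=pickle.load(open('s0.pkl','rb'))
im,d,c=S['top']; a=im[160:245,170:320]; b=S['scene'][0][150:245,190:340]
cv2.imwrite('pics/crop1.png',cv2.resize(np.vstack([a,b])[:,:,::-1],None,fx=3.3,fy=3.3,interpolation=cv2.INTER_CUBIC))
for n,box in(('top',(170,310,160,245)),('scene',(190,340,110,250))):
    im,d,c=S[n];P=cloud(im,d,c);u0,u1,v0,v1=box
    hsv=cv2.cvtColor(im,cv2.COLOR_RGB2HSV)
    M=np.zeros((384,512),bool);M[v0:v1,u0:u1]=1
    white=M&(hsv[...,1]<60)&(hsv[...,2]>140)
    def rep(name,m):
        nn,lab,st,ce=cv2.connectedComponentsWithStats(m.astype(np.uint8))
        for i in range(1,nn):
            if st[i,4]>=8:
                q=P[lab==i]; ctr,sz,ang=cv2.minAreaRect(q[:,:2].astype(np.float32))
                print(n,name,st[i].tolist(),'med',np.round(np.median(q,0),1),'z',np.round(np.percentile(q[:,2],[5,95]),1),'rect',np.round(ctr,1),np.round(sz,1),round(ang,1))
    rep('white',white)
    z=P[...,2]
    rep('z60-73',M&(z>62)&(z<73)); rep('z92+',M&(z>90)&(z<112)); rep('z118-128',M&(z>116)&(z<130)); rep('z150+',M&(z>140)&(z<190)); rep('z44-56',M&(z>44)&(z<56))
E
```

```text
top white [256, 177, 42, 42, 1075] med [535.2  23.5  73.7] z [67.7 79.7] rect [429.9  27.8] [132.8 334. ] 81.7
top z60-73 [249, 171, 56, 55, 1211] med [522.3   7.7  68.9] z [63.8 72.6] rect [528.4  14.1] [151.1 150.3] 13.0
top z92+ [170, 160, 18, 4, 26] med [644.  318.7 105.5] z [ 96.2 111.3] rect [646.  324.7] [53.8 10.6] 89.5
top z92+ [273, 189, 9, 16, 70] med [527.4  14.3 100.3] z [ 93.8 105.3] rect [527.7  14.4] [13.5 51.4] 66.6
top z118-128 [191, 192, 16, 23, 111] med [512.  261.3 121.8] z [117.5 127.1] rect [511.1 261.5] [19.2 73.6] 60.5
top z118-128 [186, 216, 8, 5, 15] med [461.5 290.3 121.4] z [116.7 126.9] rect [461.3 289.1] [23.  10.8] 78.3
top z150+ [202, 184, 7, 8, 49] med [546.5 235.6 170. ] z [153.9 175.5] rect [549.2 235.5] [18.6 19.6] 86.3
top z150+ [184, 208, 11, 11, 70] med [472.8 285.2 160. ] z [150.7 164.1] rect [474.1 285.7] [25.6 23.8] 57.8
top z44-56 [231, 160, 6, 10, 20] med [650.8 149.1  47. ] z [44.4 49.8] rect [647.2 150.2] [31.3 11.1] 11.2
top z44-56 [263, 170, 8, 4, 12] med [621.8  42.   45.4] z [44.3 49.1] rect [620.8  41.9] [ 8.  23.9] 13.9
top z44-56 
[... 3478 characters left out ...]
rect [650.6 315. ] [ 5.5 17.1] 19.8
scene z44-56 [254, 230, 6, 4, 10] med [612.2  80.5  45.9] z [44.6 47.7] rect [610.4  79.8] [14.8 10.3] 74.3
scene z44-56 [243, 234, 7, 4, 11] med [618.4  44.1  45.3] z [44.4 49.7] rect [617.9  45.8] [ 6.6 17.9] 2.2
scene z44-56 [279, 234, 13, 16, 70] med [659.3 153.3  47. ] z [44.2 50.2] rect [658.9 153.8] [58.4 13.5] 12.8
scene z44-56 [220, 237, 24, 12, 51] med [ 6.308e+02 -3.000e-01  4.530e+01] z [44.2 47.8] rect [631.4  -0.7] [11.4 71.9] 13.1
scene z44-56 [333, 241, 7, 6, 12] med [699.5 295.3  49.4] z [44.9 54.8] rect [697.6 295.8] [22.6  5.1] 32.5
scene z44-56 [212, 246, 6, 4, 8] med [639.7 -51.4  46. ] z [44.6 47.5] rect [640.4 -48.8] [ 6.6 15.6] 18.2
```

View pics/crop1.png

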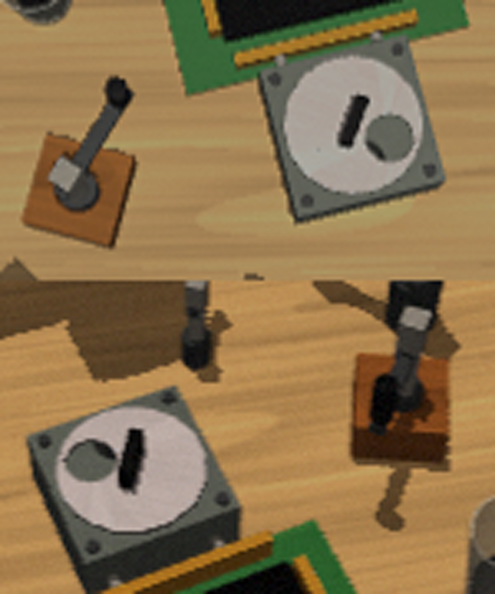

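The crop confirms it. The crank in the rest (top view axis near (67,172), handle near (118,92)) has the right size: the handle is 90.6 mm out and the grip top is at 161. The two views agree on these values:
- **Housing:** centre (528,14), yaw 13°.
- **Cover:** angle about +53.6°.
- **Crank:** axis (474.3,285.5), arm direction about −32°.

Next I'll plan the approach to the cover grip.

```bash
cat >> h.py <<'E'
from scipy.spatial.transform import Rotation as Ro
import json
def pose():
    s=robot.state(); w,x,y,z=s['ee_rot']; return np.array(s['eef_pos']),Ro.from_quat([x,y,z,w]),s
def down(phi): # tool x at angle phi (deg), z down
    p=np.radians(phi); x=np.array([np.cos(p),np.sin(p),0]); z=np.array([0,0,-1.]); return Ro.from_matrix(np.c_[x,np.cross(z,x),z])
def phi(R): m=R.as_matrix(); return np.degrees(np.arctan2(m[1,0],m[0,0]))
def plan(tgt,ph,n,start=None,jaw=None):
    p,R,s=pose() if start is None else (*start,None)
    tgt=np.array(tgt,float); rows=[]
    dphi=(ph-phi(R)+180)%360-180; ph0=phi(R)
    for i in range(n):
        Rn=down(ph0+dphi*(i+1)/n); pn=p+(tgt-p)/(n-i)
        sh=np.round(R.inv().apply(pn-p)/10,2); rv=np.round((R.inv()*Rn).as_rotvec(),3)
        rows.append({k:float(v) for k,v in zip(('x','y','z','rx','ry','rz'),(*sh,*rv)) if v})
        if jaw is not None: rows[-1]['jaw']=jaw
        p=p+R.apply(sh*10); R=R*Ro.from_rotvec(rv)
    for i in range(0,n,5): print(json.dumps(rows[i:i+5]))
    print('end',p.round(1),round(phi(R),1)); return p,R
E
python3 - <<'E'
from h import *
a=plan((528,14,140),156.6,15)
plan((528,14,82),156.6,2,a)
E
```

```text
[{"x": 3.38, "y": -3.0, "z": 0.61, "rx": -0.002, "rz": -0.161}, {"x": 3.81, "y": -2.42, "z": 0.6, "rz": -0.162}, {"x": 4.15, "y": -1.77, "z": 0.6, "rz": -0.161}, {"x": 4.38, "y": -1.08, "z": 0.6, "rz": -0.161}, {"x": 4.5, "y": -0.37, "z": 0.6, "rz": -0.161}]
[{"x": 4.5, "y": 0.36, "z": 0.6, "rz": -0.162}, {"x": 4.39, "y": 1.08, "z": 0.6, "rz": -0.161}, {"x": 4.16, "y": 1.77, "z": 0.6, "rz": -0.161}, {"x": 3.82, "y": 2.41, "z": 0.6, "rz": -0.162}, {"x": 3.38, "y": 3.0, "z": 0.61, "rz": -0.161}]
[{"x": 2.85, "y": 3.5, "z": 0.6, "rz": -0.161}, {"x": 2.26, "y": 3.91, "z": 0.61, "rz": -0.162}, {"x": 1.59, "y": 4.23, "z": 0.6, "rz": -0.161}, {"x": 0.9, "y": 4.42, "z": 0.61, "rz": -0.161}, {"x": 0.17, "y": 4.51, "z": 0.6, "rz": -0.161}]
end [528.  14. 140.] 156.6
[{"z": 2.9}, {"x": 0.01, "z": 2.9}]
end [527.9  14.   82. ] 156.6
```

>>> play_rows --steps '[{"x":3.38,"y":-3.0,"z":0.61,"rx":-0.002,"rz":-0.161},{"x":3.81,"y":-2.42,"z":0.6,"rz":-0.162},{"x":4.15,"y":-1.77,"z":0.6,"rz":-0.161},{"x":4.38,"y":-1.08,"z":0.6,"rz":-0.161},{"x":4.5,"y":-0.37,"z":0.6,"rz":-0.161}]'

```text
schema error: expected keys x, y, z, rx, ry, rz, jaw
```

>>> play_rows --steps '[{"x":4.5,"y":0.36,"z":0.6,"rz":-0.162},{"x":4.39,"y":1.08,"z":0.6,"rz":-0.161},{"x":4.16,"y":1.77,"z":0.6,"rz":-0.161},{"x":3.82,"y":2.41,"z":0.6,"rz":-0.162},{"x":3.38,"y":3.0,"z":0.61,"rz":-0.161}]'

```text
schema error: expected keys x, y, z, rx, ry, rz, jaw
```

>>> play_rows --steps '[{"x":2.85,"y":3.5,"z":0.6,"rz":-0.161},{"x":2.26,"y":3.91,"z":0.61,"rz":-0.162},{"x":1.59,"y":4.23,"z":0.6,"rz":-0.161},{"x":0.9,"y":4.42,"z":0.61,"rz":-0.161},{"x":0.17,"y":4.51,"z":0.6,"rz":-0.161}]'

```text
schema error: expected keys x, y, z, rx, ry, rz, jaw
```

>>> play_rows --steps '[{},{}]'

```text
schema error: expected keys x, y, z, rx, ry, rz, jaw
```

>>> play_rows --steps '[{"x":3.38,"y":-3.0,"z":0.61,"rx":-0.002,"ry":0,"rz":-0.161,"jaw":8.5},{"x":3.81,"y":-2.42,"z":0.6,"rx":0,"ry":0,"rz":-0.162,"jaw":8.5},{"x":4.15,"y":-1.77,"z":0.6,"rx":0,"ry":0,"rz":-0.161,"jaw":8.5},{"x":4.38,"y":-1.08,"z":0.6,"rx":0,"ry":0,"rz":-0.161,"jaw":8.5},{"x":4.5,"y":-0.37,"z":0.6,"rx":0,"ry":0,"rz":-0.161,"jaw":8.5}]'

```text
clock: 0.72
eef_pos: [299.9, -374.5, 200.4]
ee_rot: [0.001, 0.846, 0.533, -0.0]
wrist_force: [1.2, 0.4, -0.1]
opening: 84.7
```

>>> play_rows --steps '[{"x":4.5,"y":0.36,"z":0.6,"rx":0,"ry":0,"rz":-0.162,"jaw":7},{"x":4.39,"y":1.08,"z":0.6,"rx":0,"ry":0,"rz":-0.161,"jaw":6},{"x":4.16,"y":1.77,"z":0.6,"rx":0,"ry":0,"rz":-0.161,"jaw":5},{"x":3.82,"y":2.41,"z":0.6,"rx":0,"ry":0,"rz":-0.162,"jaw":4},{"x":3.38,"y":3.0,"z":0.61,"rx":0,"ry":0,"rz":-0.161,"jaw":4}]'

```text
clock: 1.35
eef_pos: [414.1, -179.8, 170.2]
ee_rot: [0.001, 0.569, 0.823, -0.001]
wrist_force: [0.1, 0.4, 1.2]
opening: 39.9
```

>>> play_rows --steps '[{"x":2.85,"y":3.5,"z":0.6,"rx":0,"ry":0,"rz":-0.161,"jaw":4},{"x":2.26,"y":3.91,"z":0.61,"rx":0,"ry":0,"rz":-0.162,"jaw":4},{"x":1.59,"y":4.23,"z":0.6,"rx":0,"ry":0,"rz":-0.161,"jaw":4},{"x":0.9,"y":4.42,"z":0.61,"rx":0,"ry":0,"rz":-0.161,"jaw":4},{"x":0.17,"y":4.51,"z":0.6,"rx":0,"ry":0,"rz":-0.161,"jaw":4}]'

```text
clock: 1.98
eef_pos: [528.4, 14.8, 139.5]
ee_rot: [0.0, 0.2, 0.98, -0.001]
wrist_force: [0.4, 0.4, -0.7]
opening: 40.0
```

>>> play_rows --steps '[{"x":0,"y":0,"z":0,"rx":0,"ry":0,"rz":0,"jaw":4},{"x":0,"y":0,"z":0,"rx":0,"ry":0,"rz":0,"jaw":4}]'

```text
clock: 2.22
eef_pos: [527.6, 13.2, 139.7]
ee_rot: [0.0, 0.203, 0.979, -0.001]
wrist_force: [-0.4, 0.0, -0.6]
opening: 40.1
```

>>> play_rows --steps '[{"x":0,"y":0,"z":3.0,"rx":0,"ry":0,"rz":0,"jaw":4},{"x":0,"y":0,"z":2.8,"rx":0,"ry":0,"rz":0,"jaw":4},{"x":0,"y":0,"z":0,"rx":0,"ry":0,"rz":0,"jaw":1.0},{"x":0,"y":0,"z":0,"rx":0,"ry":0,"rz":0,"jaw":1.0},{"x":0,"y":0,"z":0,"rx":0,"ry":0,"rz":0,"jaw":1.0}]'

```text
clock: 2.85
eef_pos: [527.6, 13.4, 82.0]
ee_rot: [-0.0, 0.203, 0.979, -0.0]
wrist_force: [1.6, 4.9, -12.7]
opening: 12.0
```

>>> play_rows --steps '[{"x":0,"y":0,"z":0,"rx":0,"ry":0,"rz":0,"jaw":0.5},{"x":0,"y":0,"z":0,"rx":0,"ry":0,"rz":0,"jaw":0.5}]'

```text
clock: 3.1
eef_pos: [527.5, 13.4, 82.0]
ee_rot: [-0.0, 0.203, 0.979, -0.001]
wrist_force: [-2.0, 4.6, -10.8]
opening: 12.2
```

>>> play_rows --steps '[{"x":0,"y":0,"z":0,"rx":0,"ry":0,"rz":0.117,"jaw":0.5},{"x":0,"y":0,"z":0,"rx":0,"ry":0,"rz":0.117,"jaw":0.5},{"x":0,"y":0,"z":0,"rx":0,"ry":0,"rz":0.117,"jaw":0.5},{"x":0,"y":0,"z":0,"rx":0,"ry":0,"rz":0.117,"jaw":0.5},{"x":0,"y":0,"z":0,"rx":0,"ry":0,"rz":0.117,"jaw":0.5}]'

```text
clock: 3.72
eef_pos: [527.8, 13.8, 82.0]
ee_rot: [0.0, 0.478, 0.878, -0.0]
wrist_force: [0.8, 7.5, -11.8]
opening: 12.1
```

>>> play_rows --steps '[{"x":0,"y":0,"z":0,"rx":0,"ry":0,"rz":0.117,"jaw":0.5},{"x":0,"y":0,"z":0,"rx":0,"ry":0,"rz":0.117,"jaw":0.5},{"x":0,"y":0,"z":0,"rx":0,"ry":0,"rz":0.117,"jaw":0.5},{"x":0,"y":0,"z":0,"rx":0,"ry":0,"rz":0,"jaw":0.5},{"x":0,"y":0,"z":0,"rx":0,"ry":0,"rz":0,"jaw":0.5}]'

```text
clock: 4.35
eef_pos: [528.1, 13.9, 82.0]
ee_rot: [0.0, 0.623, 0.782, -0.0]
wrist_force: [2.9, 6.8, -12.3]
opening: 12.6
```

>>> play_rows --steps '[{"x":0,"y":0,"z":0,"rx":0,"ry":0,"rz":0,"jaw":4},{"x":0,"y":0,"z":0,"rx":0,"ry":0,"rz":0,"jaw":4},{"x":0,"y":0,"z":-6,"rx":0,"ry":0,"rz":0,"jaw":4},{"x":0,"y":0,"z":-6,"rx":0,"ry":0,"rz":0,"jaw":4}]'

```text
clock: 4.85
eef_pos: [528.0, 13.0, 204.2]
ee_rot: [0.001, 0.623, 0.782, -0.001]
wrist_force: [1.7, 0.6, 0.5]
opening: 39.7
```

```bash
python3 - <<'E'
from h import *
p,R,s=pose(); print(p.round(1),phi(R),s['q'].round(2))
a=plan((474.3,285.5,215),148,6)
E
```

```text
[528.   13.  204.2] 102.92217107117447 [-0.07 -0.05  1.72 -0.    1.47 -0.3 ]
[{"x": 4.63, "y": 0.14, "z": -0.19, "ry": 0.003, "rz": -0.131}, {"x": 4.57, "y": 0.75, "z": -0.18, "rz": -0.131}, {"x": 4.43, "y": 1.34, "z": -0.18, "rz": -0.131}, {"x": 4.22, "y": 1.9, "z": -0.18, "rz": -0.132}, {"x": 3.93, "y": 2.44, "z": -0.18, "rz": -0.131}]
[{"x": 3.58, "y": 2.94, "z": -0.17, "rz": -0.131}]
end [474.3 285.5 215. ] 148.0
```

>>> play_rows --steps '[{"x":4.63,"y":0.14,"z":-0.19,"rx":0,"ry":0.003,"rz":-0.131,"jaw":5},{"x":4.57,"y":0.75,"z":-0.18,"rx":0,"ry":0,"rz":-0.131,"jaw":5},{"x":4.43,"y":1.34,"z":-0.18,"rx":0,"ry":0,"rz":-0.131,"jaw":5},{"x":4.22,"y":1.9,"z":-0.18,"rx":0,"ry":0,"rz":-0.132,"jaw":5},{"x":3.93,"y":2.44,"z":-0.18,"rx":0,"ry":0,"rz":-0.131,"jaw":5}]'

```text
clock: 5.48
eef_pos: [483.7, 241.8, 213.0]
ee_rot: [0.001, 0.336, 0.942, 0.001]
wrist_force: [1.5, -0.6, 0.2]
opening: 49.9
```

>>> play_rows --steps '[{"x":3.58,"y":2.94,"z":-0.17,"rx":0,"ry":0,"rz":-0.131,"jaw":5},{"x":0,"y":0,"z":0,"rx":0,"ry":0,"rz":0,"jaw":5},{"x":0,"y":0,"z":0,"rx":0,"ry":0,"rz":0,"jaw":5}]'

```text
clock: 5.85
eef_pos: [474.8, 285.7, 213.9]
ee_rot: [0.001, 0.276, 0.961, 0.001]
wrist_force: [0.1, 0.2, -0.5]
opening: 49.8
```

```bash
python3 - <<'E'
from h import *
import pickle
p,R,s=pose(); print(p.round(1),phi(R),s['q'].round(2))
S={}
for n in('top','scene'):
    im,d,c=shot(n); S[n]=(im,d,c); P=cloud(im,d,c); z=P[...,2]
    # cover opening & grip
    near=np.hypot(P[...,0]-528,P[...,1]-14)<62
    hsv=cv2.cvtColor(im,cv2.COLOR_RGB2HSV)
    hole=near&~((hsv[...,1]<60)&(hsv[...,2]>125))&(z<84)
    nn,lab,st,ce=cv2.connectedComponentsWithStats(hole.astype(np.uint8))
    for i in range(1,nn):
        if st[i,4]>30:
            u,v=ce[i]; q=P[lab==i]; w=onz(c,u,v,76); print(n,'hole',st[i].tolist(),w.round(1),'z',np.percentile(q[:,2],[5,50,95]).round(1),'ang',np.degrees(np.arctan2(w[1]-14,w[0]-528)).round(1)%360)
    g=near&(z>90)&(z<112); q=P[g]
    if len(q)>10: print(n,'grip',len(q),[np.round(t,1) for t in cv2.minAreaRect(q[:,:2].astype(np.float32))])
pickle.dump(S,open('s1.pkl','wb'))
a=S['top'][0][150:250,150:330];b=S['scene'][0][130:250,190:370]
cv2.imwrite('pics/c2.png',cv2.resize(np.vstack([a,b])[:,:,::-1],None,fx=2.7,fy=2.7,interpolation=cv2.INTER_CUBIC))
E
```

```text
[474.8 285.7 213.9] 148.0011994077942 [ 0.45  0.01  1.64  0.    1.48 -0.56]
top hole [273, 202, 14, 14, 169] [491.4   5.6  76. ] z [13.8 42.7 68.8] ang 193.0
top grip 75 [array([528.3,  14.6]), array([15. , 48.8]), np.float64(11.4)]
scene hole [217, 191, 16, 12, 119] [487.8   4.3  76. ] z [38.4 55.3 75.2] ang 193.5
scene hole [222, 205, 17, 7, 40] [532.4  13.9  76. ] z [73.7 78.3 83.1] ang 358.6
scene grip 102 [array([529. ,  14.9]), array([18.5, 49.4]), np.float64(12.8)]
```

View pics/c2.png

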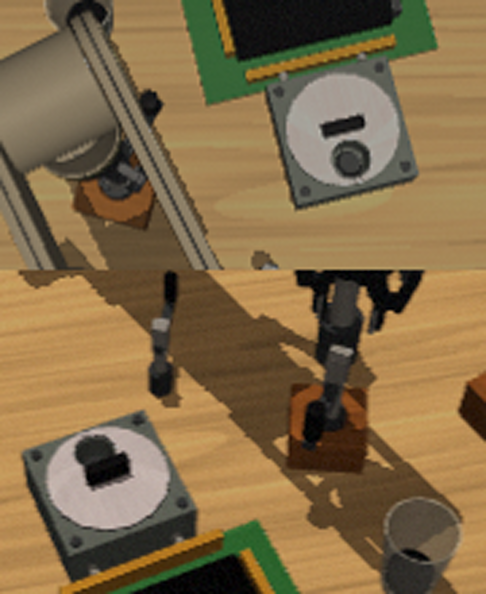

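The picture shows the opening directly over the well: the dark round well at (350,158) in the crop is concentric with it, and its angle is 193° against the required 193°. The crank still stands in its rest under the gripper. Now I'll grasp it.

>>> play_rows --steps '[{"x":0,"y":0,"z":3,"rx":0,"ry":0,"rz":0,"jaw":5},{"x":0,"y":0,"z":3,"rx":0,"ry":0,"rz":0,"jaw":5},{"x":0,"y":0,"z":2.3,"rx":0,"ry":0,"rz":0,"jaw":5},{"x":0,"y":0,"z":0,"rx":0,"ry":0,"rz":0,"jaw":5}]'

```text
clock: 6.45
eef_pos: [473.2, 284.2, 128.0]
ee_rot: [-0.002, 0.276, 0.961, -0.001]
wrist_force: [0.3, 0.4, 0.0]
opening: 50.1
```

>>> play_rows --steps '[{"x":0,"y":0,"z":0,"rx":0,"ry":0,"rz":0,"jaw":2},{"x":0,"y":0,"z":0,"rx":0,"ry":0,"rz":0,"jaw":2},{"x":0,"y":0,"z":0,"rx":0,"ry":0,"rz":0,"jaw":1.5},{"x":0,"y":0,"z":0,"rx":0,"ry":0,"rz":0,"jaw":1.5}]'

```text
clock: 6.95
eef_pos: [475.3, 286.2, 131.8]
ee_rot: [0.001, 0.275, 0.961, 0.001]
wrist_force: [-1.0, -2.6, 6.6]
opening: 23.2
```

>>> play_rows --steps '[{"x":0,"y":0,"z":-2.0,"rx":0,"ry":0,"rz":0,"jaw":1.5},{"x":0,"y":0,"z":-3.5,"rx":0,"ry":0,"rz":0,"jaw":1.5},{"x":0,"y":0,"z":-3.5,"rx":0,"ry":0,"rz":0,"jaw":1.5},{"x":0,"y":0,"z":-3.0,"rx":0,"ry":0,"rz":0,"jaw":1.5},{"x":0,"y":0,"z":0,"rx":0,"ry":0,"rz":0,"jaw":1.5}]'

```text
clock: 7.58
eef_pos: [475.7, 286.8, 253.9]
ee_rot: [0.002, 0.275, 0.961, 0.003]
wrist_force: [0.2, 0.4, -4.1]
opening: 23.3
```

```bash
python3 - <<'E'
from h import *
for n in('top','scene'):
    im,d,c=shot(n); P=cloud(im,d,c); p,R,s=pose()
    # handle: dark blob ~90mm from tcp, z tops
    r=np.hypot(P[...,0]-p[0],P[...,1]-p[1]); m=(r>60)&(r<125)&(P[...,2]>230)&(P[...,2]<305)&(P[...,0]>p[0]+20)&(P[...,1]<p[1])
    nn,lab,st,ce=cv2.connectedComponentsWithStats(m.astype(np.uint8))
    for i in range(1,nn):
        if st[i,4]>15:
            q=P[lab==i]; print(n,st[i].tolist(),np.median(q,0).round(1),np.percentile(q[:,2],[5,95]).round(1),[np.round(t,1) for t in cv2.minAreaRect(q[:,:2].astype(np.float32))])
p,R,s=pose(); print(p.round(1),phi(R),s['wrist_force'].round(1),s['torque'].round(2),s['opening'],s['q'].round(2))
a=plan((491,5.5,245),phi(R),7)
E
```

```text
top [197, 175, 9, 14, 74] [548.3 237.3 291.5] [241.4 297.4] [array([548.3, 237.6]), array([28.8, 18.8]), np.float64(7.5)]
scene [307, 151, 10, 21, 154] [557.2 236.3 274.3] [239.7 296. ] [array([543.6, 242.2]), array([21.6, 40.6]), np.float64(64.2)]
[474.  285.9 249.5] 148.04764446343017 [-0.1  0.  -5.8] [0.03 0.05 0.03] 23.326398002833418 [ 0.45 -0.    1.59  0.    1.55 -0.56]
[{"x": -2.33, "y": -3.27, "z": 0.06, "ry": -0.001}, {"x": -2.33, "y": -3.27, "z": 0.06}, {"x": -2.33, "y": -3.27, "z": 0.06}, {"x": -2.32, "y": -3.27, "z": 0.06}, {"x": -2.33, "y": -3.27, "z": 0.07}]
[{"x": -2.32, "y": -3.27, "z": 0.06}, {"x": -2.33, "y": -3.27, "z": 0.07}]
end [491.    5.5 245. ] 148.0
```

>>> play_rows --steps '[{"x":-2.33,"y":-3.27,"z":0.06,"rx":0,"ry":0,"rz":0,"jaw":1.5},{"x":-2.33,"y":-3.27,"z":0.06,"rx":0,"ry":0,"rz":0,"jaw":1.5},{"x":-2.33,"y":-3.27,"z":0.06,"rx":0,"ry":0,"rz":0,"jaw":1.5},{"x":-2.33,"y":-3.27,"z":0.06,"rx":0,"ry":0,"rz":0,"jaw":1.5},{"x":-2.33,"y":-3.27,"z":0.06,"rx":0,"ry":0,"rz":0,"jaw":1.5}]'

```text
clock: 8.3
eef_pos: [485.3, 84.2, 244.4]
ee_rot: [-0.002, 0.275, 0.961, -0.0]
wrist_force: [0.6, 0.6, -4.8]
opening: 22.9
```

>>> play_rows --steps '[{"x":-2.33,"y":-3.27,"z":0.06,"rx":0,"ry":0,"rz":0,"jaw":1.5},{"x":-2.33,"y":-3.27,"z":0.06,"rx":0,"ry":0,"rz":0,"jaw":1.5},{"x":0,"y":0,"z":0,"rx":0,"ry":0,"rz":0,"jaw":1.5},{"x":0,"y":0,"z":0,"rx":0,"ry":0,"rz":0,"jaw":1.5},{"x":0,"y":0,"z":0,"rx":0,"ry":0,"rz":0,"jaw":1.5}]'

```text
clock: 8.93
eef_pos: [491.0, 6.3, 244.8]
ee_rot: [-0.001, 0.275, 0.962, 0.001]
wrist_force: [-0.3, 0.9, -3.9]
opening: 23.0
```

```bash
python3 - <<'E'
from h import *
import pickle
for _ in range(3):
    p,R,s=pose(); print(p.round(1),phi(R).round(1),s['wrist_force'].round(1),s['torque'].round(2))
    S={n:shot(n) for n in('top','scene')}
    for n in S: print(n,[np.round(proj(S[n][2],q)) for q in ((p[0],p[1],p[2]-121),(491,5.5,70))])
a=S['top'][0][150:250,190:340];b=S['scene'][0][120:230,170:320]
cv2.imwrite('pics/c3.png',cv2.resize(np.vstack([a,b])[:,:,::-1],None,fx=2.8,fy=2.8,interpolation=cv2.INTER_CUBIC))
E
```

```text
[491.    6.3 244.8] 148.1 [-0.3  0.9 -3.9] [ 0.05  0.06 -0.02]
top [array([280., 206.]), array([279., 209.])]
scene [array([225., 188.]), array([225., 198.])]
[491.3   6.3 245.3] 148.1 [-0.5 -0.1 -3.6] [0.03 0.01 0.02]
top [array([280., 206.]), array([279., 209.])]
scene [array([225., 188.]), array([225., 198.])]
[491.4   6.1 245.5] 148.1 [ 1.  -0.6 -4. ] [0.01 0.05 0.01]
top [array([280., 206.]), array([279., 209.])]
scene [array([224., 188.]), array([225., 198.])]
```

View pics/c3.png

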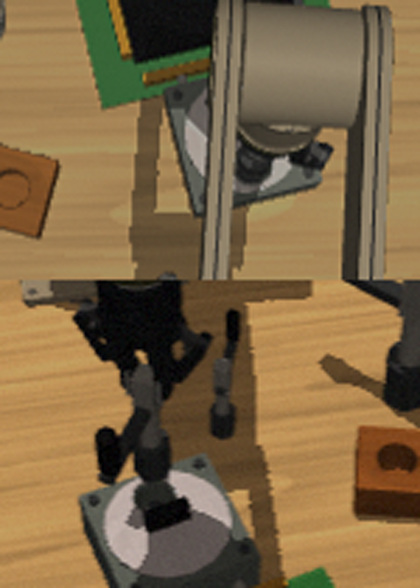

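The picture shows the crank hanging upright over the well, and the rest is empty with its wooden block still in place. Now I'll lower it carefully.

>>> play_rows --steps '[{"x":-0.03,"y":-0.05,"z":2.3,"rx":0,"ry":0,"rz":0,"jaw":1.5},{"x":0,"y":0,"z":2.2,"rx":0,"ry":0,"rz":0,"jaw":1.5},{"x":0,"y":0,"z":0,"rx":0,"ry":0,"rz":0,"jaw":1.5}]'

```text
clock: 9.6
eef_pos: [490.0, 5.1, 198.6]
ee_rot: [-0.002, 0.275, 0.961, 0.0]
wrist_force: [0.4, -0.1, -3.6]
opening: 23.3
```

>>> play_rows --steps '[{"x":0,"y":0,"z":0.4,"rx":0,"ry":0,"rz":0,"jaw":1.5},{"x":0,"y":0,"z":0.4,"rx":0,"ry":0,"rz":0,"jaw":1.5},{"x":0,"y":0,"z":0.3,"rx":0,"ry":0,"rz":0,"jaw":1.5},{"x":0,"y":0,"z":0.3,"rx":0,"ry":0,"rz":0,"jaw":1.5},{"x":0,"y":0,"z":0,"rx":0,"ry":0,"rz":0,"jaw":1.5}]'

```text
clock: 10.22
eef_pos: [491.3, 4.9, 186.3]
ee_rot: [-0.0, 0.275, 0.961, 0.0]
wrist_force: [1.0, -0.6, -4.2]
opening: 23.4
```

>>> play_rows --steps '[{"x":0,"y":0,"z":0.4,"rx":0,"ry":0,"rz":0,"jaw":1.5},{"x":0,"y":0,"z":0.4,"rx":0,"ry":0,"rz":0,"jaw":1.5},{"x":0,"y":0,"z":0.3,"rx":0,"ry":0,"rz":0,"jaw":1.5},{"x":0,"y":0,"z":0.3,"rx":0,"ry":0,"rz":0,"jaw":1.5},{"x":0,"y":0,"z":0,"rx":0,"ry":0,"rz":0,"jaw":1.5}]'

```text
clock: 10.85
eef_pos: [491.2, 4.9, 172.2]
ee_rot: [-0.001, 0.275, 0.961, 0.0]
wrist_force: [0.5, 0.3, -4.5]
opening: 23.1
```

>>> play_rows --steps '[{"x":0,"y":0,"z":0.3,"rx":0,"ry":0,"rz":0,"jaw":1.5},{"x":0,"y":0,"z":0.3,"rx":0,"ry":0,"rz":0,"jaw":1.5},{"x":0,"y":0,"z":0,"rx":0,"ry":0,"rz":0,"jaw":1.5}]'

```text
clock: 11.22
eef_pos: [491.2, 4.9, 166.2]
ee_rot: [-0.0, 0.275, 0.961, 0.0]
wrist_force: [-0.4, 0.1, -4.5]
opening: 23.2
```

>>> play_rows --steps '[{"x":0,"y":0,"z":0.2,"rx":0,"ry":0,"rz":0,"jaw":1.5},{"x":0,"y":0,"z":0.2,"rx":0,"ry":0,"rz":0,"jaw":1.5},{"x":0,"y":0,"z":0,"rx":0,"ry":0,"rz":0,"jaw":1.5}]'

```text
clock: 11.6
eef_pos: [491.9, 5.1, 162.9]
ee_rot: [0.0, 0.275, 0.961, 0.001]
wrist_force: [0.9, 1.5, -2.8]
opening: 22.8
```

>>> play_rows --steps '[{"x":0,"y":0,"z":0.1,"rx":0,"ry":0,"rz":0,"jaw":1.5},{"x":0,"y":0,"z":0,"rx":0,"ry":0,"rz":0,"jaw":1.5}]'

```text
clock: 11.85
eef_pos: [491.9, 5.1, 161.9]
ee_rot: [0.0, 0.275, 0.961, 0.001]
wrist_force: [2.0, 2.7, -1.4]
opening: 23.2
```

>>> play_rows --steps '[{"x":0,"y":0,"z":0.2,"rx":0,"ry":0,"rz":0,"jaw":1.5},{"x":0,"y":0,"z":0,"rx":0,"ry":0,"rz":0,"jaw":1.5}]'

```text
clock: 12.1
eef_pos: [492.0, 5.1, 160.1]
ee_rot: [0.0, 0.275, 0.961, 0.001]
wrist_force: [2.6, 3.4, 2.9]
opening: 23.0
```

>>> play_rows --steps '[{"x":0,"y":0.08,"z":0,"rx":0,"ry":0,"rz":0,"jaw":1.5},{"x":0,"y":0,"z":0.1,"rx":0,"ry":0,"rz":0,"jaw":1.5},{"x":0,"y":0,"z":0,"rx":0,"ry":0,"rz":0,"jaw":1.5}]'

```text
clock: 12.48
eef_pos: [492.3, 5.3, 159.4]
ee_rot: [0.0, 0.275, 0.961, 0.0]
wrist_force: [0.5, 1.2, 5.9]
opening: 23.2
```

>>> play_rows --steps '[{"x":0,"y":0,"z":0.0,"rx":0,"ry":0,"rz":0.08,"jaw":1.5},{"x":0,"y":0,"z":0,"rx":0,"ry":0,"rz":0,"jaw":1.5}]'

```text
clock: 12.72
eef_pos: [492.3, 5.3, 159.4]
ee_rot: [0.0, 0.314, 0.949, 0.0]
wrist_force: [0.5, 1.8, 6.4]
opening: 23.2
```

>>> play_rows --steps '[{"x":0,"y":0,"z":0.0,"rx":0,"ry":0,"rz":0.1,"jaw":1.5},{"x":0,"y":0,"z":0,"rx":0,"ry":0,"rz":0,"jaw":1.5}]'

```text
clock: 12.98
eef_pos: [492.3, 5.2, 159.4]
ee_rot: [0.0, 0.361, 0.932, 0.0]
wrist_force: [0.6, 0.8, 6.3]
opening: 23.5
```

>>> play_rows --steps '[{"x":0,"y":0,"z":0.0,"rx":0,"ry":0,"rz":0.1,"jaw":1.5},{"x":0,"y":0,"z":0,"rx":0,"ry":0,"rz":0,"jaw":1.5}]'

```text
clock: 13.22
eef_pos: [492.4, 5.1, 159.4]
ee_rot: [0.001, 0.407, 0.913, 0.0]
wrist_force: [0.1, 1.3, 5.8]
opening: 23.0
```

>>> play_rows --steps '[{"x":0,"y":0,"z":0.0,"rx":0,"ry":0,"rz":0.1,"jaw":1.5},{"x":0,"y":0,"z":0,"rx":0,"ry":0,"rz":0,"jaw":1.5}]'

```text
clock: 13.48
eef_pos: [492.4, 5.1, 159.4]
ee_rot: [0.001, 0.453, 0.892, 0.0]
wrist_force: [1.8, 0.5, 6.7]
opening: 23.0
```

>>> play_rows --steps '[{"x":0,"y":0,"z":0.0,"rx":0,"ry":0,"rz":0.1,"jaw":1.5},{"x":0,"y":0,"z":0,"rx":0,"ry":0,"rz":0,"jaw":1.5}]'

```text
clock: 13.72
eef_pos: [492.4, 5.0, 159.4]
ee_rot: [0.001, 0.497, 0.868, 0.0]
wrist_force: [0.5, 2.2, 6.1]
opening: 23.2
```

>>> play_rows --steps '[{"x":0,"y":0,"z":0.0,"rx":0,"ry":0,"rz":0.1,"jaw":1.5},{"x":0,"y":0,"z":0,"rx":0,"ry":0,"rz":0,"jaw":1.5}]'

```text
clock: 13.98
eef_pos: [492.4, 4.9, 159.4]
ee_rot: [0.001, 0.539, 0.842, 0.0]
wrist_force: [1.7, 0.4, 5.3]
opening: 23.5
```

>>> play_rows --steps '[{"x":0,"y":0,"z":0.0,"rx":0,"ry":0,"rz":0.1,"jaw":1.5},{"x":0,"y":0,"z":0,"rx":0,"ry":0,"rz":0,"jaw":1.5}]'

```text
clock: 14.22
eef_pos: [492.4, 4.8, 159.4]
ee_rot: [0.001, 0.581, 0.814, 0.0]
wrist_force: [0.3, 0.3, 5.7]
opening: 23.2
```

>>> play_rows --steps '[{"x":0,"y":0,"z":0.0,"rx":0,"ry":0,"rz":0.1,"jaw":1.5},{"x":0,"y":0,"z":0,"rx":0,"ry":0,"rz":0,"jaw":1.5}]'

```text
clock: 14.48
eef_pos: [492.4, 4.8, 159.4]
ee_rot: [0.001, 0.621, 0.784, 0.0]
wrist_force: [1.7, -0.2, 5.9]
opening: 22.9
```

>>> play_rows --steps '[{"x":0,"y":0,"z":0.0,"rx":0,"ry":0,"rz":0.1,"jaw":1.5},{"x":0,"y":0,"z":0,"rx":0,"ry":0,"rz":0,"jaw":1.5}]'

```text
clock: 14.72
eef_pos: [492.4, 4.7, 159.4]
ee_rot: [0.001, 0.659, 0.752, 0.0]
wrist_force: [1.5, -0.4, 5.3]
opening: 23.3
```

>>> play_rows --steps '[{"x":0,"y":0,"z":0.0,"rx":0,"ry":0,"rz":0.1,"jaw":1.5},{"x":0,"y":0,"z":0,"rx":0,"ry":0,"rz":0,"jaw":1.5}]'

```text
clock: 14.98
eef_pos: [492.4, 4.7, 159.4]
ee_rot: [0.001, 0.696, 0.718, 0.0]
wrist_force: [0.9, -0.8, 6.2]
opening: 23.3
```

>>> play_rows --steps '[{"x":0,"y":0,"z":0.0,"rx":0,"ry":0,"rz":0.1,"jaw":1.5},{"x":0,"y":0,"z":0,"rx":0,"ry":0,"rz":0,"jaw":1.5}]'

```text
clock: 15.22
eef_pos: [492.4, 4.6, 159.4]
ee_rot: [0.001, 0.731, 0.682, 0.0]
wrist_force: [1.0, -0.8, 5.5]
opening: 23.0
```

```bash
python3 - <<'E'
from h import *
import pickle
p,R,s=pose(); print(p.round(1),phi(R).round(1),s['wrist_force'].round(1),s['torque'].round(3),s['q'].round(2))
S={n:shot(n) for n in('top','scene')}
for n in S:
    im,d,c=S[n];P=cloud(im,d,c)
    r=np.hypot(P[...,0]-p[0],P[...,1]-p[1]); m=(r>55)&(r<125)&(P[...,2]>142)&(P[...,2]<230)
    nn,lab,st,ce=cv2.connectedComponentsWithStats(m.astype(np.uint8))
    for i in range(1,nn):
        if st[i,4]>15:
            q=P[lab==i]; print(n,st[i].tolist(),np.median(q,0).round(1),np.percentile(q[:,2],[5,95]).round(1))
a=S['top'][0][150:250,210:340];b=S['scene'][0][120:230,170:300]
cv2.imwrite('pics/c4.png',cv2.resize(np.vstack([a,b])[:,:,::-1],None,fx=2.8,fy=2.8,interpolation=cv2.INTER_CUBIC))
E
```

```text
[492.4   4.6 159.4] 86.1 [ 1.  -0.8  5.5] [-0.211 -0.235  0.047] [-0.09 -0.12  1.87 -0.    1.39 -0.03]
top [300, 203, 10, 7, 54] [485.6 -67.4 149.9] [144.8 189.9]
scene [188, 172, 17, 18, 184] [491.4 -80.  167.1] [146.1 204.5]
```

View pics/c4.png

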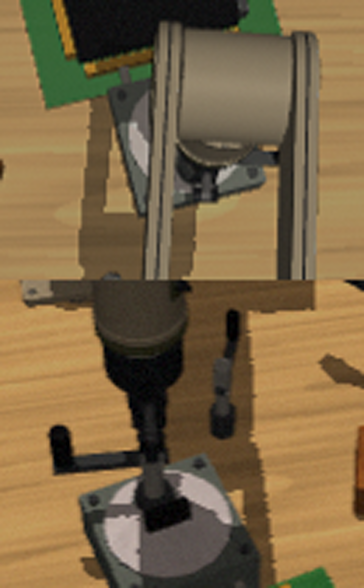

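The crank arm turned with the tool, now at about −92°. The contact force stayed near 10 N and central over the full 60° sweep, so the gripped socket is probably slightly off-centre on the taper. I'll loosen the jaws so that the crank centres itself, then sweep back and let its own weight drop it.

>>> play_rows --steps '[{"x":0,"y":0,"z":-0.1,"rx":0,"ry":0,"rz":0,"jaw":1.5},{"x":0,"y":0,"z":0,"rx":0,"ry":0,"rz":0,"jaw":2.6},{"x":0,"y":0,"z":0,"rx":0,"ry":0,"rz":0,"jaw":2.6}]'

```text
clock: 15.7
eef_pos: [491.2, 5.5, 159.0]
ee_rot: [-0.001, 0.73, 0.683, -0.0]
wrist_force: [-0.0, -0.5, 0.5]
opening: 26.2
```

```bash
cat >> h.py <<'E'
def handle():
    p,R,s=pose(); print(p.round(1),phi(R).round(1),s['wrist_force'].round(1),s['torque'].round(3),s['opening'].round(1),s['q'].round(2))
    for n in('top','scene'):
        im,d,c=shot(n);P=cloud(im,d,c); e=P[...,:2]-p[:2]; r=np.hypot(e[...,0],e[...,1]); m=(r>72)&(r<108)&(P[...,2]>140)&(P[...,2]<230)
        nn,lab,st,ce=cv2.connectedComponentsWithStats(m.astype(np.uint8))
        if nn<2: continue
        i=1+np.argmax(st[1:,4]); q=P[lab==i]; zt=np.percentile(q[:,2],80) ; t=q[q[:,2]>zt-6]
        print(n,len(q),'top z',np.percentile(q[:,2],[50,80,95]).round(1),'at',np.median(t,0).round(1),'ang',np.degrees(np.arctan2(*(np.median(t,0)[:2]-p[:2])[::-1])).round(1))
E
python3 -c "
from h import *
handle()"
```

```text
Traceback (most recent call last):
  File "h.py", line 43, in handle
    p,R,s=pose(); print(p.round(1),phi(R).round(1),s['wrist_force'].round(1),s['torque'].round(3),s['opening'].round(1),s['q'].round(2))
                                                                                                  ^^^^^^^^^^^^^^^^^^
AttributeError: 'float' object has no attribute 'round'
```

```bash
sed -i "s/s\['opening'\].round(1)/round(s['opening'],1)/" h.py; python3 -c "
from h import *
handle()"
```

```text
[491.2   5.5 159. ] 86.2 [-0.  -0.5  0.5] [ 0.059 -0.004  0.025] 26.2 [-0.09 -0.12  1.87  0.    1.39 -0.03]
top 23 top z [149.5 157.2 182.4] at [486.4 -74.4 157. ] ang -93.4
scene 149 top z [176.7 199.9 203.4] at [488.  -85.  201.4] ang -92.1
```

>>> play_rows --steps '[{"x":0,"y":0,"z":0.0,"rx":0,"ry":0,"rz":-0.1,"jaw":2.6},{"x":0,"y":0,"z":0,"rx":0,"ry":0,"rz":-0.1,"jaw":2.6},{"x":0,"y":0,"z":0,"rx":0,"ry":0,"rz":-0.1,"jaw":2.6},{"x":0,"y":0,"z":0,"rx":0,"ry":0,"rz":-0.1,"jaw":2.6}]'

```text
clock: 16.3
eef_pos: [491.6, 5.5, 159.4]
ee_rot: [-0.001, 0.579, 0.815, 0.0]
wrist_force: [-0.5, -0.2, 0.1]
opening: 26.3
```

```bash
python3 -c "
from h import *
handle()"
```

```text
[491.6   5.5 159.4] 109.3 [-0.5 -0.2  0.1] [ 0.023  0.044 -0.033] 26.3 [-0.09 -0.12  1.87  0.    1.39 -0.43]
scene 103 top z [175.7 184.1 186.8] at [514.  -82.1 183.9] ang -75.6
```

The handle top dropped from about 203 to 186 mm (seated would be 184), so the crank has fallen onto the hex near −75°. I'll follow it down and grip it.

>>> play_rows --steps '[{"x":0,"y":0,"z":0.0,"rx":0,"ry":0,"rz":0.05,"jaw":2.6},{"x":0,"y":0,"z":0.9,"rx":0,"ry":0,"rz":0,"jaw":2.6},{"x":0,"y":0,"z":0.8,"rx":0,"ry":0,"rz":0,"jaw":2.6},{"x":0,"y":0,"z":0,"rx":0,"ry":0,"rz":0,"jaw":2.6}]'

```text
clock: 16.9
eef_pos: [491.0, 5.7, 141.2]
ee_rot: [-0.001, 0.6, 0.8, -0.0]
wrist_force: [0.5, 0.9, -1.0]
opening: 26.0
```

```bash
python3 -c "
from h import *
handle()
im,d,c=shot('scene'); cv2.imwrite('pics/c5.png',cv2.resize(im[130:240,160:310,::-1],None,fx=4,fy=4,interpolation=cv2.INTER_CUBIC))"
```

```text
[491.    5.7 141.2] 106.2 [ 0.5  0.9 -1. ] [ 0.018  0.001 -0.013] 26.0 [-0.09 -0.1   1.89  0.    1.36 -0.38]
scene 107 top z [172.9 184.3 186.6] at [513.1 -81.8 184.3] ang -75.8
```

View pics/c5.png

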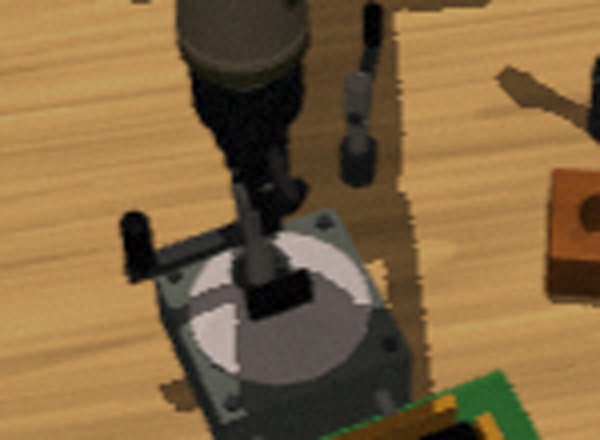

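The picture shows the crank standing low in the well, with its arm at (190,250) just above the housing. Now I'll grip it and wind clockwise.

>>> play_rows --steps '[{"x":0,"y":0,"z":0,"rx":0,"ry":0,"rz":0.0,"jaw":1.5},{"x":0,"y":0,"z":0,"rx":0,"ry":0,"rz":0,"jaw":1.5},{"x":0,"y":0,"z":0,"rx":0,"ry":0,"rz":0,"jaw":1.5}]'

```text
clock: 17.42
eef_pos: [491.9, 5.5, 142.9]
ee_rot: [-0.0, 0.6, 0.8, 0.0]
wrist_force: [-2.7, -1.1, 3.9]
opening: 23.5
```

>>> play_rows --steps '[{"x":0,"y":0,"z":0,"rx":0,"ry":0,"rz":0.08,"jaw":1.5},{"x":0,"y":0,"z":0,"rx":0,"ry":0,"rz":0.08,"jaw":1.5},{"x":0,"y":0,"z":0,"rx":0,"ry":0,"rz":0.08,"jaw":1.5},{"x":0,"y":0,"z":0,"rx":0,"ry":0,"rz":0.08,"jaw":1.5}]'

```text
clock: 17.92
eef_pos: [491.9, 5.5, 142.9]
ee_rot: [-0.0, 0.721, 0.693, 0.0]
wrist_force: [-2.8, -0.1, 3.6]
opening: 22.9
```

```bash
python3 -c "
from h import *
handle()"
```

```text
[491.9   5.5 142.9] 87.8 [-2.8 -0.1  3.6] [-0.235  0.647  0.365] 22.9 [-0.09 -0.1   1.89  0.    1.36 -0.05]
top 10 top z [152.9 171.7 173.2] at [485.1 -73.6 171.9] ang -94.9
scene 104 top z [173.9 184.7 187.2] at [487.  -84.3 184.7] ang -93.1
```

>>> play_rows --steps '[{"x":0,"y":0,"z":0,"rx":0,"ry":0,"rz":0.1,"jaw":1.5},{"x":0,"y":0,"z":0,"rx":0,"ry":0,"rz":0.1,"jaw":1.5},{"x":0,"y":0,"z":0,"rx":0,"ry":0,"rz":0.1,"jaw":1.5},{"x":0,"y":0,"z":0,"rx":0,"ry":0,"rz":0.1,"jaw":1.5},{"x":0,"y":0,"z":0,"rx":0,"ry":0,"rz":0.1,"jaw":1.5}]'

```text
clock: 18.65
eef_pos: [492.1, 5.5, 142.9]
ee_rot: [-0.0, 0.87, 0.494, 0.0]
wrist_force: [-1.3, -0.7, 3.8]
opening: 23.2
```

>>> play_rows --steps '[{"x":0,"y":0,"z":0,"rx":0,"ry":0,"rz":0.1,"jaw":1.5},{"x":0,"y":0,"z":0,"rx":0,"ry":0,"rz":0.1,"jaw":1.5},{"x":0,"y":0,"z":0,"rx":0,"ry":0,"rz":0.1,"jaw":1.5},{"x":0,"y":0,"z":0,"rx":0,"ry":0,"rz":0.1,"jaw":1.5},{"x":0,"y":0,"z":0,"rx":0,"ry":0,"rz":0.1,"jaw":1.5}]'

```text
clock: 19.27
eef_pos: [493.0, 6.1, 143.1]
ee_rot: [-0.0, 0.964, 0.265, 0.001]
wrist_force: [2.1, 1.5, 1.8]
opening: 23.1
```

```bash
cat >> h.py <<'E'
def bar():
    # brass bar vs black plate edge, along clamp x (13 deg) from housing centre; also forces
    p,R,s=pose(); print(p.round(1),phi(R).round(1),s['wrist_force'].round(1),s['torque'].round(3),round(s['opening'],1),s['q'].round(2))
    x=np.array([.9744,.2250]); y=np.array([-.2250,.9744])
    for n in('top','scene'):
        im,d,c=shot(n); P=cloud(im,d,c); hsv=cv2.cvtColor(im,cv2.COLOR_RGB2HSV)
        e=P[...,:2]-[528,14]; a=e@x; b=e@y
        m=(np.abs(b)<60)&(a>60)&(a<130)&(hsv[...,0]<32)&(hsv[...,0]>12)&(hsv[...,1]>140)&(hsv[...,2]>90)&(P[...,2]>25)
        g=(np.abs(b)<60)&(a>60)&(a<150)&(hsv[...,0]>40)&(hsv[...,0]<90)&(hsv[...,1]>80)
        k=(np.abs(b)<60)&(a>70)&(a<200)&(hsv[...,2]<45)
        f=lambda m:(int(m.sum()),np.percentile(a[m],[3,50,97]).round(1)) if m.sum()>5 else m.sum()
        print(n,'brass',f(m),'green',f(g),'black',f(k))
E
python3 - <<'E'
from h import *
bar()
E
```

```text
[493.    6.1 143.1] 30.7 [2.1 1.5 1.8] [ 0.248 -0.424  3.015] 23.1 [-0.09 -0.1   1.89  0.    1.36  0.94]
top brass (50, array([111.9, 118.1, 124.7])) green (71, array([ 87.4, 101.1, 128.5])) black (723, array([129.9, 164.3, 197.7]))
scene brass (104, array([108.7, 115.7, 120.5])) green (166, array([ 73.9,  86.9, 146.2])) black (1443, array([ 72. , 143.5, 195.8]))
```

```bash
python3 - <<'E'
from h import *
import pickle
handle()
S0=pickle.load(open('s1.pkl','rb'))['scene'][0]; im=shot('scene')[0]
sl=(slice(165,285),slice(170,330))
cv2.imwrite('pics/c6.png',cv2.resize(np.vstack([S0[sl],im[sl]])[:,:,::-1],None,fx=2.5,fy=2.5,interpolation=cv2.INTER_CUBIC))
E
```

```text
[492.9   6.  143. ] 30.7 [3.1 0.7 0.1] [ 0.316 -0.556  1.682] 23.0 [-0.09 -0.1   1.89  0.    1.36  0.94]
top 54 top z [180.7 182.8 184.9] at [417.1 -45.3 181.5] ang -145.9
scene 99 top z [171.3 184.1 185.9] at [419.1 -46.3 184.1] ang -144.7
```

View pics/c6.png

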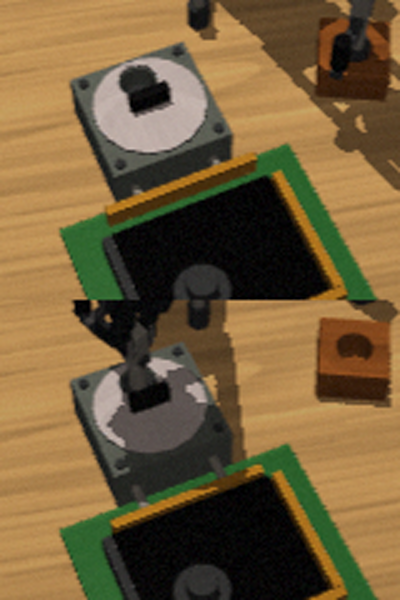

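```bash
python3 - <<'E'
from h import *
import pickle
x=np.array([.9744,.2250]); y=np.array([-.2250,.9744])
S1=pickle.load(open('s1.pkl','rb')); now={n:shot(n) for n in('scene','top')}
for tag,S in(('s1',S1),('now',now)):
  for n in S:
    im,d,c=S[n]; P=cloud(im,d,c); hsv=cv2.cvtColor(im,cv2.COLOR_RGB2HSV)
    e=P[...,:2]-[528,14];a=e@x;b=e@y;z=P[...,2]
    m=(np.abs(b)<90)&(a>55)&(a<150)&(hsv[...,0]<32)&(hsv[...,0]>12)&(hsv[...,1]>120)&(z>25)&(z<60)
    m2=m&(z>np.percentile(z[m],60)-4)
    print(tag,n,m.sum(),'z',np.percentile(z[m],[10,50,90]).round(1),'a top',np.percentile(a[m2],[3,50,97]).round(1))
    # profile of gray along clamp x at bar-top height, averaged across b
    for h in (45,32):
      pr=[]
      for t in np.arange(72,136,3):
        v=[]
        for bb in np.arange(-30,31,6):
            w=np.array([528,14])+t*x+bb*y; u,vv=proj(c,(w[0],w[1],h)); 
            v.append(cv2.getRectSubPix(im,(1,1),(float(u),float(vv)))[0,0].astype(float))
        v=np.median(v,0); pr.append('%d:%d/%d'%(t,v[0],v[1]))
      print(h,' '.join(pr))
E
```

```text
s1 top 230 z [32.6 40.2 45.2] a top [ 90.7  96.7 102.9]
45 72:126/124 75:98/97 78:92/96 81:71/100 84:61/91 87:68/68 90:94/71 93:147/107 96:160/114 99:161/114 102:126/106 105:77/100 108:52/100 111:55/103 114:45/82 117:23/41 120:13/15 123:16/14 126:16/16 129:16/15 132:17/16 135:16/17
32 72:153/148 75:117/115 78:97/97 81:87/97 84:68/100 87:61/89 90:68/64 93:99/72 96:149/106 99:160/114 102:160/115 105:121/105 108:72/100 111:52/100 114:55/103 117:43/78 120:22/39 123:14/14 126:16/15 129:16/16 132:16/15 135:16/16
s1 scene 421 z [29.5 41.2 46.4] a top [ 90.6  97.3 103.9]
45 72:36/37 75:36/37 78:36/38 81:37/38 84:37/38 87:45/41 90:94/69 93:168/113 96:176/116 99:174/116 102:127/83 105:73/46 108:71/46 111:71/46 114:70/48 117:59/72 120:48/96 123:45/99 126:33/67 129:12/18 132:6/5 135:7/6
32 72:37/37 75:37/38 78:37/38 81:55/47 84:131/91 87:173/116 90:176/117 93:162/108 96:95/62 99:71/45 102:72/46 105:71/46 108:68/51 111:54/80 114:46/99 117:44/97 120:26/53 123:9/11 126:6/5 129:6/5 132:6/6 135:7/7
now scene 373 z [33.1 42.4 46.2] a top [108.8 116.5 122.6]
45 72:36/37 75:36/37 78:36/37 81:36/37 84:37
[... 207 characters left out ...]
/37 84:36/38 87:36/40 90:38/64 93:44/97 96:43/97 99:49/96 102:95/97 105:159/112 108:169/112 111:171/114 114:119/79 117:67/44 120:37/24 123:9/8 126:5/6 129:6/6 132:7/6 135:6/7
now top 179 z [28.5 40.  45.5] a top [110.  116.2 121.9]
45 72:132/120 75:132/119 78:130/117 81:116/104 84:123/112 87:107/103 90:90/104 93:106/102 96:91/102 99:104/103 102:96/102 105:92/84 108:94/86 111:101/92 114:92/77 117:101/77 120:100/91 123:81/60 126:31/25 129:18/17 132:18/18 135:21/18
32 72:131/118 75:129/117 78:121/109 81:112/102 84:114/102 87:98/104 90:92/105 93:113/102 96:107/102 99:104/102 102:90/105 105:94/96 108:104/95 111:94/86 114:92/68 117:93/70 120:99/85 123:104/94 126:76/57 129:31/28 132:18/18 135:18/18
```

Before the job the bar's front was at 103 and it is now at about 122.4, which is where the plate edge (about 122) lies. Travel comes to 19.5 mm, and the winding torque jumped from 0.36 to 3 Nm, which is the hard stop. I'll release and withdraw.

>>> play_rows --steps '[{"x":0,"y":0,"z":0,"rx":0,"ry":0,"rz":0.03,"jaw":1.5},{"x":0,"y":0,"z":0,"rx":0,"ry":0,"rz":0,"jaw":1.5}]'

```text
clock: 19.88
eef_pos: [492.6, 5.8, 143.1]
ee_rot: [-0.0, 0.968, 0.25, 0.001]
wrist_force: [4.8, 2.2, 2.0]
opening: 23.0
```

```bash
python3 -c "
from h import *
handle()"
```

```text
[492.6   5.8 143.1] 29.0 [4.8 2.2 2. ] [ 0.622 -1.002  2.637] 23.0 [-0.09 -0.1   1.89  0.    1.36  0.97]
top 56 top z [179.4 182.9 185.8] at [415.4 -45.3 181.8] ang -146.4
scene 99 top z [172.4 183.6 186. ] at [417.4 -44.9 183.4] ang -146.0
```

>>> play_rows --steps '[{"x":0,"y":0,"z":0,"rx":0,"ry":0,"rz":0,"jaw":4.5},{"x":0,"y":0,"z":0,"rx":0,"ry":0,"rz":0,"jaw":4.5},{"x":0,"y":0,"z":-2,"rx":0,"ry":0,"rz":0,"jaw":4.5},{"x":0,"y":0,"z":-4,"rx":0,"ry":0,"rz":0,"jaw":4.5},{"x":0,"y":0,"z":-5,"rx":0,"ry":0,"rz":0,"jaw":4.5}]'

```text
clock: 20.6
eef_pos: [490.5, 5.2, 252.2]
ee_rot: [-0.001, 0.969, 0.249, -0.002]
wrist_force: [0.9, 0.3, 0.2]
opening: 45.1
```

```bash
python3 - <<'E'
from h import *
p,R,s=pose(); plan((400,-250,270),phi(R),5)
E
```

```text
[{"x": -4.05, "y": 3.6, "z": -0.35, "rx": -0.003, "ry": 0.003}, {"x": -4.04, "y": 3.6, "z": -0.36}, {"x": -4.05, "y": 3.6, "z": -0.36}, {"x": -4.04, "y": 3.6, "z": -0.36}, {"x": -4.05, "y": 3.6, "z": -0.35}]
end [ 400. -250.  270.] 28.8
```

>>> play_rows --steps '[{"x":-4.05,"y":3.6,"z":-0.36,"rx":0,"ry":0,"rz":0,"jaw":4.5},{"x":-4.05,"y":3.6,"z":-0.36,"rx":0,"ry":0,"rz":0,"jaw":4.5},{"x":-4.05,"y":3.6,"z":-0.36,"rx":0,"ry":0,"rz":0,"jaw":4.5},{"x":-4.05,"y":3.6,"z":-0.36,"rx":0,"ry":0,"rz":0,"jaw":4.5},{"x":-4.05,"y":3.6,"z":-0.36,"rx":0,"ry":0,"rz":0,"jaw":4.5}]'

```text
clock: 21.22
eef_pos: [400.1, -251.5, 270.2]
ee_rot: [-0.001, 0.969, 0.249, -0.0]
wrist_force: [1.2, -0.5, 0.2]
opening: 44.7
```

>>> play_rows --steps '[{"x":0,"y":0,"z":0,"rx":0,"ry":0,"rz":0,"jaw":4.5},{"x":0,"y":0,"z":0,"rx":0,"ry":0,"rz":0,"jaw":4.5}]'

```text
clock: 21.48
eef_pos: [401.1, -249.7, 269.9]
ee_rot: [-0.001, 0.969, 0.248, -0.0]
wrist_force: [0.3, 0.2, 1.4]
opening: 45.5
```

```bash
python3 - <<'E'
from h import *
S={n:shot(n) for n in('top','scene')}
x=np.array([.9744,.2250]); y=np.array([-.2250,.9744])
for n in S:
    im,d,c=S[n];P=cloud(im,d,c);z=P[...,2]; e=P[...,:2]-[528,14];a=e@x;b=e@y
    hsv=cv2.cvtColor(im,cv2.COLOR_RGB2HSV)
    m=(np.abs(b)<90)&(a>55)&(a<150)&(hsv[...,0]<32)&(hsv[...,0]>12)&(hsv[...,1]>120)&(z>38)&(z<60)
    print(n,'bar a',np.percentile(a[m],[3,50,97]).round(1))
    r=np.hypot(P[...,0]-491,P[...,1]-5.5)
    g=(r<25)&(z>155)&(z<200); h=(r>70)&(r<115)&(z>165)&(z<205)
    for t,q in(('grip',P[g]),('handle',P[h])): 
        if len(q): print(t,len(q),np.median(q,0).round(1),np.percentile(q[:,2],[10,90]).round(1))
    k=(np.hypot(P[...,0]-528,P[...,1]-14)<30)&(z>92)&(z<110); q=P[k]
    if len(q)>10: print('cover grip',[np.round(t,1) for t in cv2.minAreaRect(q[:,:2].astype(np.float32))])
a=S['top'][0][100:240,150:350];b=S['scene'][0][150:290,190:390]
cv2.imwrite('pics/c7.png',cv2.resize(np.vstack([a,b])[:,:,::-1],None,fx=2.1,fy=2.1,interpolation=cv2.INTER_CUBIC))
E
```

```text
top bar a [109.9 115.9 121.9]
grip 71 [490.9   7.  169.4] [164.7 174.3]
handle 47 [416.7 -45.5 180.3] [174.3 185.3]
cover grip [array([528.4,  14.4]), array([14.3, 49.6]), np.float64(11.3)]
scene bar a [109.1 116.5 122.5]
grip 99 [494.1   5.6 171. ] [159.3 175.3]
handle 60 [423.  -46.8 182.6] [169.6 187. ]
cover grip [array([518. ,  11.9]), array([37.9, 50.7]), np.float64(15.7)]
```

View pics/c7.png

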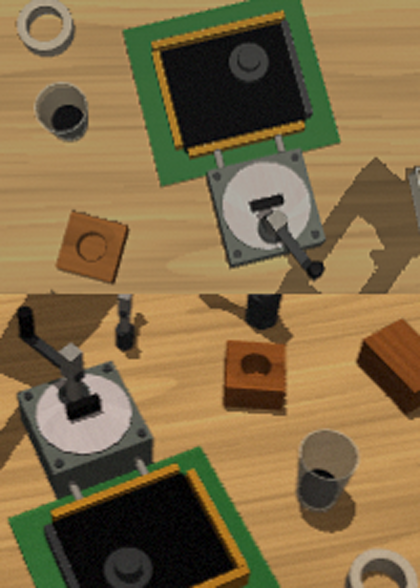

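The picture shows the crank standing upright in the well, grip top about 172 mm, which is the seated height. The bar at (120,490) touches the black plate, the cover is still aligned, and the bystanders are undisturbed. Handing in.

```bash
python3 -c "
from plant import robot
print(robot.sign_off())"
```

```text
the job is handed in; nothing more can be done
None
```

I turned the cover, moved the crank from its rest onto the hex, wound it clockwise to the hard stop and handed the job in at about 21.6 s. No verdict was reported.

**Last checks**
- **Cover:** the opening measured at about 193–193.5° against the well's 193°. That was before the crank went in; in the last top view the grip still stood within about 2°.
- **Crank:** it is seated and upright. The grip top is at about 172 mm and the handle top at about 184 mm, which are the seated heights.
- **Brass bar:** its front face is at about 122 mm from the housing centre, where the plate edge lies, after about 19.5 mm of travel. The winding torque jumped from 0.37 to 3.0 Nm, and the bar stayed put after I let go.
- **Others:** the cup, hub and wooden block looked unmoved in the last picture. The drilled block was outside it, and I never went near it.

**What disagreed**
- **First search:** the first sweep, with the crank gripped firmly, did not make it drop. I loosened the jaws and swept back, and it fell home under its own weight.
- **Winding angle:** the crank turned only about 1.2 rad in the final wind, but the bar's travel means about 1.95 rad. So the first sweep had probably already turned the hex by about 0.7 rad, before the crank was fully seated. The torque I read near the end of that sweep was only about 0.05 Nm, which does not fit, and I did not resolve this.
- **Scene view:** at the end its reading of the cover grip was disturbed by the crank, so I relied on the top view.

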